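Seat a laptop board in the test dock and lock it

ROBOT

A 7-joint arm with a two-finger parallel gripper is mounted at the origin on the work surface. World frame = base frame: x ahead of the robot, y to its left, z up, the work surface at z = 0. Lengths are in m, angles in rad, forces in N, time in s.
With the tool pointing down it reaches from about 0.35 to 0.9 m from the base axis. Payload 7.2 kg.
Tool frame: the origin (TCP) lies between the finger pads; the fingertips stand 8 mm ahead of it and the grasp point (between the pads) lies 11 mm behind it; y points along the fingers, z is the direction in which the jaws open and shut, and the axes are right-handed (so a half turn about y gives the same grasp; the last joint's range is limited). The gripper opens to 85 mm and grips with 20 to 120 N. Pads are 22 mm wide; open, the fingers measure 114 mm over their backs; the gripper's body (76 mm by 85 mm) begins 54 mm behind the grasp point. The pads swing forward as they close: fully open they stand 13 mm farther back than shut.
Start: joints at [1.088, 0.411, -0.013, 1.596, 0.006, 1.134, -0.082], TCP at [0.252, -0.572, 0.239] pointing down, gripper open.
Joint ranges: [-2.95, 2.95], [-0.29, 1.99], [-1.47, 1.44], [0.14, 2.54], [-1.03, 4.17], [0.13, 1.85], [-2.86, 2.86]. Speed limits (rad/s): [2.39, 2.39, 3.01, 3.01, 3.14, 3.14, 3.14].

INTERFACE

Orientations are given as a unit quaternion [w, x, y, z].
In Python, from rig import r, cams gives the robot as it stands. The module is installed in compiled form; this text tells all that it offers.
- The arm moves only by the tool play_rows, never from a script. Its arguments are lists of equal length, an entry for each row: "linear": the shift along the tool's x, y, z in cm, a list of three; "delta_rot": the turn, a rotation vector about the tool's x, y, z in units of 6 degrees (1.0 is 6 degrees), a list of three. A call has exactly 5 rows; each row shifts and turns the pose as measured when the row begins, along the tool's axes as they then stand; what a row does not reach is not made up. A row lasts 1/10 s, in which the tool goes at most 50 mm and 8.59 degrees, less where a joint would pass 70% of its speed; a pose out of reach is approached as far as the arm can. A call with a gripper value outside its range is refused whole. "fingers" is the finger opening in cm, from 0 to 8.54, set as the call begins (left out, the last holds). The fingers move at their own pace and stop on an object; the grip force is fixed at half the most. Time passes only in rows, so rows that do not move let the fingers close, or fill a call up. It gives the time, the measured TCP pose, the force and the opening at its end, in the units of the state.
- r.get_state(): the state, without advancing time (a new reading comes with each control period).
- cams.capture(name): name is "scene" or "top" or "wrist"; returns the picture (384x512x3 uint8, red, green, blue); there is no depth.
- cams.camera_model(name): a dict with "K" (3x3 intrinsics, pixels), "dist" ([k1, k2, p1, p2, k3] as OpenCV has them; the pictures are not rectified), "cam_to_world" (4x4, takes a point from camera to world coordinates). Camera axes: x right, y down, z forward; pixel columns grow to the right and rows downward; lengths in m; the calibration is good to about 2 mm. A picture is of the moment at which its call begins: read the wrist's pose just before it. camera_model takes no time and is no camera call; for the wrist camera it gives the pose at the moment of the call.
- r.job_done(): hands the job in, once; it reports no verdict.
The state is a dict: "t": time; "q": joint angles; "joint_velocities": joint speeds; "tau": joint torques, N m; "position": TCP position; "eef_rot": TCP orientation; "contact_force": force on the tool from outside, world axes, zero at the start; "torque": the same for the moment, N m; "gripper_width": opening from 0.0 (shut) to 1.0 (fully open).
Only numpy, scipy, OpenCV 4.12 (cv2) and the standard library are available. Lean on these libraries where they do the work, as an engineer would, in place of code of your own. Each camera call takes 0.05 s, during which the arm holds its last target.

TASK

Push the black board carrier along its channel with a fingertip until it is fully home against the dark fence of the test dock, then slide the red lock lever past its first detent all the way to the second stop, so that the bolt stays across behind the carrier. Only push with the outside of the fingers: do not grip the lever, do not lift the carrier off the dock, and leave the meter, bottle, screwdriver and tin where they are. Finish with the hand clear of everything.

Things in the scene. Friction and masses are not known exactly. Their poses are not given: they have to be found in the camera images.
- dock: Grey test dock fixed to the bench, 260 x 260 mm, bed top 18 mm above the bench. Origin on the bench; x runs along the channel towards the fence (roughly away from the robot), y left, z up. Bed spans x -130 to 130, y -105 to 155 mm. The channel's middle is y = -35 mm; aluminium rails beside it, 10 mm high, inner faces at y -87 and +17. Lever's dark guide: x -56 to 11, y 36 to 148, top 39 mm above bench.
- fence_face (a point): Middle of the near face of the dark fence that closes the channel's far end, at x = 100, y = -35 mm in the dock's frame, 13 mm above the bed. The fence is 128 mm wide and stands 34 mm above the bed.
- carrier: Loose black carrier with a blue laptop board on top, 110 (x) x 100 (y) x 26 mm (z), 0.3 to 0.55 kg, lying in the channel with 2 mm play each side; too wide to be gripped. Origin at the centre of its underside, which lies on the bed; x towards the fence. It starts 30 to 70 mm short of the fence and slides with plain friction (a few N).
- carrier_rear (a point): Centre of the carrier's rear (robot-side) upright face, 13 mm above the bed; push here towards the fence (the dock's +x). When home it lies at x = -10 mm in the dock's frame.
- carrier_front (a point): Centre of the carrier's leading upright face, 13 mm above the bed; at x = 100 mm in the dock's frame when home.
- lock_lever (a joint): Travel of the lock lever in m, towards the dock's -y: 0 released, 0.034 first detent, 0.070 second stop (locked, end of travel). Starts between 0 and 0.012. Slides freely but for sprung bumps with crests at 0.027, 0.041 (either side of the first detent) and 0.063; pushing over one takes about 5 N slowly, up to 15 N if struck fast. From 0.065 on it snaps to the second stop and stays; short of that it does not.
- paddle_top (a point): Centre of the top of the lever's upright red paddle, 88 mm above the bench; 32 mm along the dock's x, 14 mm along its y, standing 48 mm clear above the steel bolt that carries it (bolt top 40 mm above the bench, reaching 26 mm beyond the paddle's centre on its +y side). In the dock's frame at x = -22.5 mm, y = 100 mm when released, y = 30 mm at the second stop.
- bolt_tip (a point): Tip of the lever's steel bolt (16 mm wide, 10 mm thick), at mid-thickness, 70 mm to the -y side of the paddle's centre, moving with it. Pushed over, the bolt crosses the channel above the rails at x -30.5 to -14.5 mm in the dock's frame, close behind the carrier when that is home; if it is not home, the bolt hits its side.
- meter: Bystander: loose green and black multimeter, 160 x 78 x 45 mm, lying to the right of the dock; origin at the centre of its underside.
- flux: Bystander: loose white bottle with red cap, 44 mm across, 120 mm tall, standing to the left of the dock; origin at the centre of its underside.
- driver: Bystander: loose screwdriver with red handle, 170 mm long, lying to the left of the dock; origin at the underside, within its length.
- tin: Bystander: loose open aluminium tin, 68 mm across, 35 mm tall, beyond the fence; origin at the centre of its underside.
There are look-alikes about, which are no part of the job. There is more than one size of the carrier; the job needs the largest.

How it is judged:
On the way, in this order (a step that is already met when the one before it is completed fails the run):
1. the carrier is home against the fence, the lever not yet past its first detent (x of carrier_front in the frame of dock between 0.096 and 0.103 m and value of joint lock_lever below 0.045 m), for 0.2 s.
2. the lever is at its second stop (value of joint lock_lever above 0.067 m), for 0.2 s.
At the end, for the whole second after the job is handed in: The carrier lies flat in the channel, at rest, its leading face within 4 mm of the fence; the lever is within 3 mm of its second stop (0.070) (x of carrier_front in the frame of dock between 0.096 and 0.103 m and value of joint lock_lever above 0.067 m and linear speed of carrier below 0.01 m/s and z of carrier in the frame of dock between 0.015 and 0.021 m and angle between carrier's own z axis and vertical below 0.05 rad); the robot touches nothing.
It fails at once if the lever's paddle is gripped (pressed while it stands between the fingers at the grasp point) (contact force between lock_lever and the fingers above 1 N and x of the grasp point in the frame of paddle_top between -0.022 and 0.022 m and y of the grasp point in the frame of paddle_top between -0.008 and 0.008 m and z of the grasp point in the frame of paddle_top between -0.06 and 0.004 m).
It fails at once if the carrier is lifted off the bed by more than 8 mm (z of carrier in the frame of dock above 0.026 m).
It fails at once if the carrier is tipped by more than 0.15 rad (angle between carrier's own z axis and vertical above 0.15 rad).
It fails at once if a bystander is moved by more than 20 mm (distance of any of meter, flux, driver, tin from where it was at the start of the episode above 0.02 m).
It also fails if it takes over 45 s, if anything falls off the work surface, if the arm or the gripper's body presses on something with over 40 N, if the wrist force passes 120 N, or if a joint passes its speed limit or range.

## Working session

There is one attempt and no reset: what is moved stays moved. The work goes in short steps, Python scripts to look and compute and a tool call to move; the robot and the scene stay as the last step left them, time stands still between calls to the robot, and variables do not carry over. Pictures are saved under pics/ and viewed, and the job is handed in when it is done.

Besides the shell and the picture viewer there is one more tool, called after "Emit:" by a JSON object that holds its "api" and its "payload". play_rows: Moves the arm, as the interface text tells. Its arguments: {"type":"object","properties":{"linear":{"type":"array","items":{"type":"array","items":{"type":"number"}}},"delta_rot":{"type":"array","items":{"type":"array","items":{"type":"number"}}},"fingers":{"type":"number"}},"required":["linear","delta_rot"]}

```bash
mkdir -p pics
python3 - <<'E'
from rig import r,cams
import cv2,numpy as np
s=r.get_state();print(s)
for n in ["scene","top"]:
    m=cams.camera_model(n);print(n,np.array(m["K"]).round(1).tolist(),m["dist"],np.array(m["cam_to_world"]).round(3).tolist())
    im=cams.capture(n);cv2.imwrite(f"pics/{n}0.png",im[:,:,::-1])
E
```

```text
{'t': 0.0, 'q': array([ 1.08783907,  0.41186604, -0.012699  ,  1.59703629,  0.00561433,
        1.13430597, -0.08217638]), 'joint_velocities': array([ 1.38219934e-05, -2.46742787e-04,  1.58752684e-03,  4.64108847e-04,
        8.32925059e-04,  1.92911759e-03, -4.41977553e-04]), 'tau': array([-3.80666752e-04, -6.00628209e+01,  6.82203323e-01, -2.99412578e+01,
        1.39197288e-02,  1.05197949e-02, -2.62938556e-05]), 'position': array([ 0.25161375, -0.57159189,  0.23847741]), 'eef_rot': array([ 0.14544492, -0.14576437,  0.69248831, -0.69141772]), 'contact_force': array([-0.70219052, -0.34100028,  0.57233562]), 'torque': array([ 0.00417607,  0.02173825, -0.00826239]), 'gripper_width': 0.9932208799357085}
scene [[372.8, 0.0, 258.8], [0.0, 372.8, 189.7], [0.0, 0.0, 1.0]] [0.03969179 0.         0.         0.         0.        ] [[-0.842, 0.449, -0.3, 0.896], [0.54, 0.684, -0.491, 0.622], [-0.015, -0.575, -0.818, 0.946], [0.0, 0.0, 0.0, 1.0]]
top [[365.1, 0.0, 261.2], [0.0, 365.1, 189.5], [0.0, 0.0, 1.0]] [-0.09487078  0.          0.          0.          0.        ] [[0.014, -0.991, 0.135, 0.452], [-1.0, -0.013, 0.006, 0.095], [-0.005, -0.135, -0.991, 1.067], [0.0, 0.0, 0.0, 1.0]]
```

View pics/scene0.png

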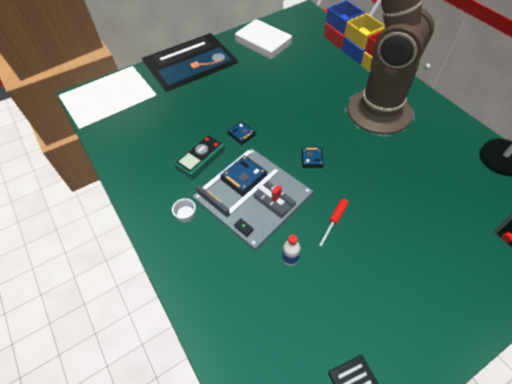

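View pics/top0.png

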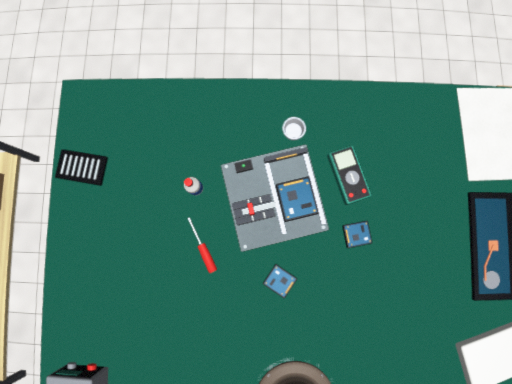

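The scene view shows the dock at about (255,195) and the top view shows it at about (275,197). In the top view the carrier is at (297,200), the paddle at (250,209), the meter at (350,175), the bottle at (191,185), the tin at (293,129) and the screwdriver at (203,248). I'll enlarge both views.

Run:
```python
import cv2
a=cv2.imread("pics/top0.png")[135:265,205:345];cv2.imwrite("pics/topz.png",cv2.resize(a,None,fx=5,fy=4.6,interpolation=cv2.INTER_CUBIC) if 0 else cv2.resize(a,None,fx=4.5,fy=4.5,interpolation=cv2.INTER_CUBIC))
a=cv2.imread("pics/scene0.png")[140:260,180:330];cv2.imwrite("pics/scenez.png",cv2.resize(a,None,fx=5,fy=5,interpolation=cv2.INTER_CUBIC))
```

```text
(no output)
```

View pics/topz.png

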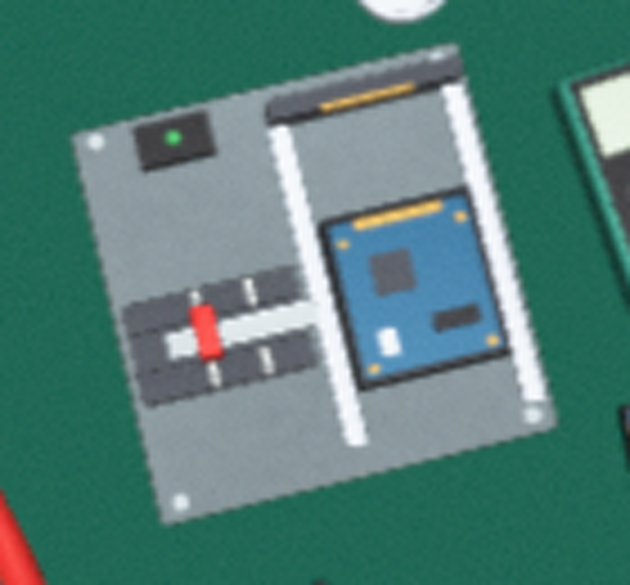

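View pics/scenez.png

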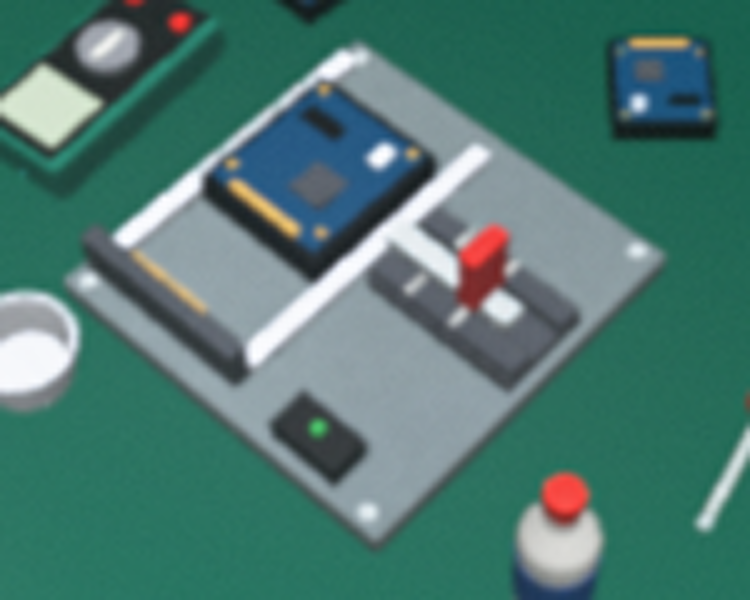

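The zoomed top view shows the dock corners at (75,135), (458,45), (555,425) and (163,522). The carrier top's rear edge runs from (362,388) to (508,352), and the paddle top is at (207,332). I'll cast rays through these points.

```bash
cat > h.py <<'E'
from rig import r,cams
import cv2,numpy as np
from scipy.spatial.transform import Rotation as R
def ray(n,px,z):
    m=cams.camera_model(n);K=np.array(m["K"]);T=np.array(m["cam_to_world"])
    u=cv2.undistortPoints(np.array(px,float).reshape(-1,1,2),K,np.array(m["dist"])).reshape(-1,2)
    d=np.c_[u,np.ones(len(u))]@T[:3,:3].T;o=T[:3,3]
    return o+d*((z-o[2])/d[:,2])[:,None]
def fit(local,w):
    a=np.array(local)[:,:2];b=np.array(w)[:,:2];ca,cb=a.mean(0),b.mean(0)
    A=a-ca;B=b-cb
    th=np.arctan2((A[:,0]*B[:,1]-A[:,1]*B[:,0]).sum(),(A*B).sum())
    M=np.array([[np.cos(th),-np.sin(th)],[np.sin(th),np.cos(th)]])
    return th,cb-M@ca,M
E
python3 - <<'E'
from h import *
zt=lambda p:(np.array(p,float)+.5)/4.5-.5+[205,135]
zs=lambda p:(np.array(p,float)+.5)/5-.5+[180,140]
L=[[.13,.155],[.13,-.105],[-.13,-.105],[-.13,.155]]
W=ray("top",zt([(75,135),(458,45),(555,425),(163,522)]),.018)
th,o,M=fit(L,W);print("top",np.degrees(th),o,(W[:,:2]-(np.array(L)@M.T+o)).round(4).tolist())
W2=ray("scene",zs([(378,545),(68,280),(360,43),(663,258)]),.018)
t2,o2,M2=fit(L,W2);print("scene",np.degrees(t2),o2,(W2[:,:2]-(np.array(L)@M2.T+o2)).round(4).tolist())
loc=lambda w:((w[:,:2]-o)@M).round(4).tolist()
print("carrier corners FL FR RR RL",loc(ray("top",zt([(320,222),(465,188),(508,352),(362,388)]),.044)))
print("scene carrier FL FR RR RL",loc(ray("scene",zs([(315,265),(205,180),(325,82),(435,160)]),.044)))
print("paddle",loc(ray("top",zt([(205,322)]),.088)),loc(ray("scene",zs([(485,244)]),.088)))
for n,p,z in [("bottle",(192,185),.1),("meter",(350,175),.045),("tin",(293,129),.035)]:
    w=ray("top",[p],z);print(n,w,loc(w))
print("drv",loc(ray("top",[(189,219),(213,271)],.015)))
E
```

```text
top 14.191532164812324 [0.58173597 0.03988234] [[-0.002, -0.0021], [-0.0022, 0.0002], [0.0023, 0.0028], [0.0019, -0.0009]]
scene 14.397904647474412 [0.58385275 0.04329032] [[-0.0012, -0.0001], [-0.0033, 0.0009], [0.0007, 0.0018], [0.0039, -0.0026]]
carrier corners FL FR RR RL [[0.0311, 0.0137], [0.0309, -0.0806], [-0.0759, -0.081], [-0.0763, 0.013]]
scene carrier FL FR RR RL [[0.0335, 0.0157], [0.034, -0.0779], [-0.071, -0.0784], [-0.0719, 0.015]]
paddle [[-0.0178, 0.0979]] [[-0.0214, 0.0993]]
bottle [[0.59426772 0.28752295 0.1       ]] [[0.0729, 0.237]]
meter [[ 0.63703542 -0.15107018  0.045     ]] [[0.0068, -0.1987]]
tin [[0.77325864 0.01113728 0.035     ]] [[0.1786, -0.0748]]
drv [[-0.0061, 0.2795], [-0.1663, 0.244]]
```

Both views agree to about 3 mm. The dock is at about (0.583, 0.042) with a yaw of 14.3°, the carrier's rear face is at x ≈ -74 mm (so about 65 mm from the fence), and the lever is near its released end. Next I'll look at the tool axes.

```bash
cat >> h.py <<'E'
TH=np.radians(14.3);O=np.array([.5828,.0416,0])
D=R.from_euler('z',TH)
def rot(): 
    w,x,y,z=r.get_state()["eef_rot"];return R.from_quat([x,y,z,w])
def show(target=None,Rt=None):
    s=r.get_state();p=s["position"];T=rot()
    print("t",round(s["t"],2),"p",p.round(4),"loc",D.inv().apply(p-O).round(4),"F",s["contact_force"].round(1),"grip",round(s["gripper_width"],3))
    print("axes in dock frame\n",(D.inv()*T).as_matrix().round(3))
    if target is not None:
        w=O+D.apply(target);print("lin cm in tool",(T.inv().apply(w-p)*100).round(2))
    if Rt is not None: print("rot units",((T.inv()*D*Rt).as_rotvec()/np.radians(6)).round(2))
E
python3 - <<'E'
from h import *
# desired: x tool? print both options
show([-.11,-.035,.15])
for c in ([[0,0,1],[-1,0,0],[0,-1,0]],):pass
for name,xa,ya,za in [("z=+x",None,None,[1,0,0]),("z=-x",None,None,[-1,0,0]),("z=+y",None,None,[0,1,0]),("z=-y",None,None,[0,-1,0])]:
    x0=np.array([0,0,-1.]);  # approach axis guess is tool x or y
    for ap in "xy":
        if ap=="y": y=x0;z=np.array(za);x=np.cross(y,z)
        else: x=x0;z=np.array(za);y=np.cross(z,x)
        Rt=R.from_matrix(np.c_[x,y,z]);print(name,ap,((rot().inv()*D*Rt).as_rotvec()/np.radians(6)).round(2))
E
```

```text
t 0.1 p [ 0.2517 -0.5716  0.2385] loc [-0.4723 -0.5124  0.2385] F [ 0.6  0.1 -0.8] grip 1.0
axes in dock frame
 [[-0.986 -0.     0.164]
 [-0.164  0.001 -0.986]
 [ 0.    -1.    -0.001]]
lin cm in tool [-43.59   8.91 -41.12]
z=+x x [-10.37 -10.38  12.24]
z=+x y [ 1.000e-02 -1.342e+01 -1.000e-02]
z=-x x [12.71 12.69 10.77]
z=-x y [1.000e-02 1.658e+01 1.000e-02]
z=+y x [-20.38 -20.39   1.67]
z=+y y [ 0.000e+00 -2.842e+01 -2.000e-02]
z=-y x [ 1.25  1.23 14.96]
z=-y y [0.01 1.58 0.  ]
```

Emit:
{"api": "play_rows", "payload": {"linear": [[0, 0, 0], [0, 0, 0], [-2.7, 0, -3.6], [-2.7, 0, -3.6], [-2.7, 0, -3.6]], "delta_rot": [[0, 0.8, 0], [0, 0.78, 0], [0, 0, 0], [0, 0, 0], [0, 0, 0]], "fingers": 0}}

```text
t: 0.6
position: [0.3005, -0.4486, 0.235]
eef_rot: [0.08, -0.083, 0.704, -0.701]
contact_force: [1.4, -0.3, 0.2]
gripper_width: 0.144
```

Emit:
{"api": "play_rows", "payload": {"linear": [[-2.7, 0, -3.6], [-2.7, 0, -3.6], [-2.7, 0, -3.6], [-2.7, 0, -3.6], [-2.7, 0, -3.6]], "delta_rot": [[0, 0, 0], [0, 0, 0], [0, 0, 0], [0, 0, 0], [0, 0, 0]]}}

```text
t: 1.1
position: [0.3917, -0.2333, 0.2341]
eef_rot: [0.079, -0.083, 0.704, -0.701]
contact_force: [0.9, -0.3, -0.2]
gripper_width: -0.003
```

```bash
cat >> h.py <<'E'
RT=R.from_matrix(np.c_[[-1,0,0],[0,0,-1],[0,-1,0]])
E
python3 -c "
from h import *
show([-.115,-.035,.14],RT)"
```

```text
t 1.1 p [ 0.3917 -0.2333  0.2341] loc [-0.2531 -0.2192  0.2341] F [ 0.9 -0.3 -0.2] grip -0.003
axes in dock frame
 [[-1.    -0.006 -0.02 ]
 [ 0.02   0.005 -1.   ]
 [ 0.006 -1.    -0.005]]
lin cm in tool [-13.5    9.42 -18.64]
rot units [ 0.05 -0.19  0.06]
```

Emit:
{"api": "play_rows", "payload": {"linear": [[-2.7, 0, -3.7], [-2.7, 0, -3.7], [-2.7, 2, -3.7], [-2.7, 2, -3.7], [-2.0, 2, -3.0]], "delta_rot": [[0.05, -0.19, 0.06], [0, 0, 0], [0, 0, 0], [0, 0, 0], [0, 0, 0]]}}

```text
t: 1.6
position: [0.4752, -0.0226, 0.1765]
eef_rot: [-0.091, 0.086, -0.701, 0.702]
contact_force: [1.2, -0.2, -0.2]
gripper_width: 0.001
```

```bash
python3 -c "
from h import *
show([-.115,-.035,.06],RT)
for n in ('top','wrist','scene'): cv2.imwrite('pics/%s1.png'%n,cams.capture(n)[:,:,::-1])
a=cv2.imread('pics/top1.png')[135:265,205:345];cv2.imwrite('pics/topz1.png',cv2.resize(a,None,fx=4.5,fy=4.5,interpolation=cv2.INTER_CUBIC))
"
```

```text
t 1.6 p [ 0.4752 -0.0226  0.1765] loc [-0.1201 -0.0356  0.1765] F [ 1.2 -0.2 -0.2] grip 0.001
axes in dock frame
 [[-1.     0.007  0.001]
 [-0.001 -0.003 -1.   ]
 [-0.007 -1.     0.003]]
lin cm in tool [-0.42 11.65 -0.1 ]
rot units [-0.03  0.01 -0.07]
```

View pics/wrist1.png

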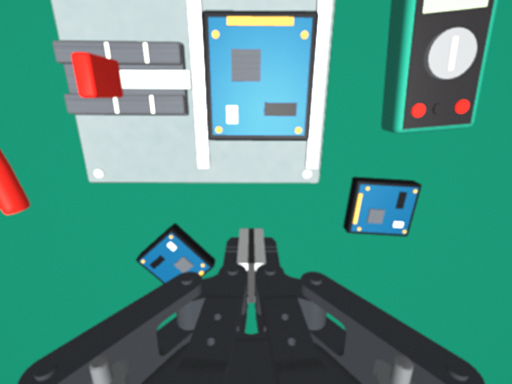

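View pics/scene1.png

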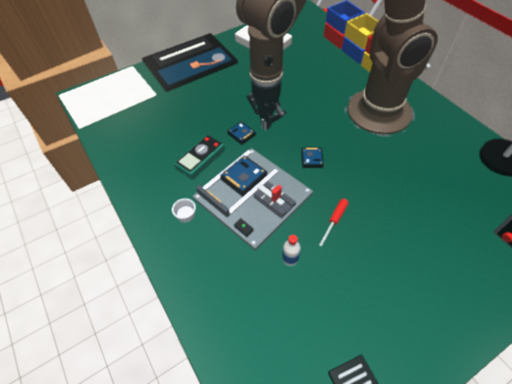

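The wrist view shows the dock's near edge at row 183, from column 90 to 320. The carrier top's rear edge is at row 137 (columns 208 to 310), the paddle top is at (84,75), and the shut fingertips are at (251,240). I'll check these with the wrist rays.

```bash
python3 -c "
from h import *
f=lambda px,z: D.inv().apply(ray('wrist',px,z)-O).round(4).tolist()
print('dock near corners',f([(89,183),(320,183)],.018))
print('carrier top FL FR RR RL',f([(205,12),(316,12),(308,137),(210,137)],.044))
print('rail inner near ends',f([(207,168),(303,168)],.028))
print('paddle top',f([(84,75)],.088))
print('tip', f([(251,235)],.1685))
"
```

```text
dock near corners [[-0.1338, 0.146, 0.018], [-0.1324, -0.1143, 0.018]]
carrier top FL FR RR RL [[0.0272, 0.0037, 0.044], [0.0277, -0.0901, 0.044], [-0.0769, -0.0914, 0.044], [-0.0774, 0.0042, 0.044]]
rail inner near ends [[-0.1129, 0.0112, 0.028], [-0.1123, -0.0919, 0.028]]
paddle top [[-0.0255, 0.09, 0.088]]
tip [[-0.1161, -0.0358, 0.1685]]
```

The wrist rays differ by 9 mm in y, most likely because the arm was still settling when the picture was taken. I'll take another now that it's at rest.

```bash
python3 -c "
from h import *
show([-.115,-.035,.06],RT)
im=cams.capture('wrist');cv2.imwrite('pics/wrist2.png',im[:,:,::-1]);show()
a=im[0:260,20:340,::-1];cv2.imwrite('pics/wrist2z.png',cv2.resize(a,None,fx=2.3,fy=2.3,interpolation=cv2.INTER_CUBIC))
"
```

```text
t 1.75 p [ 0.4738 -0.0225  0.1753] loc [-0.1215 -0.0352  0.1753] F [ 0.4 -1.2  0.5] grip -0.004
axes in dock frame
 [[-1.     0.003  0.006]
 [-0.006 -0.001 -1.   ]
 [-0.003 -1.     0.001]]
lin cm in tool [-0.61 11.54 -0.03]
rot units [-0.01  0.05 -0.03]
t 1.8 p [ 0.4739 -0.0245  0.176 ] loc [-0.1219 -0.0371  0.176 ] F [-0.5 -1.1  0.6] grip 0.003
axes in dock frame
 [[-1.     0.004  0.003]
 [-0.003 -0.003 -1.   ]
 [-0.004 -1.     0.003]]
```

View pics/wrist2z.png

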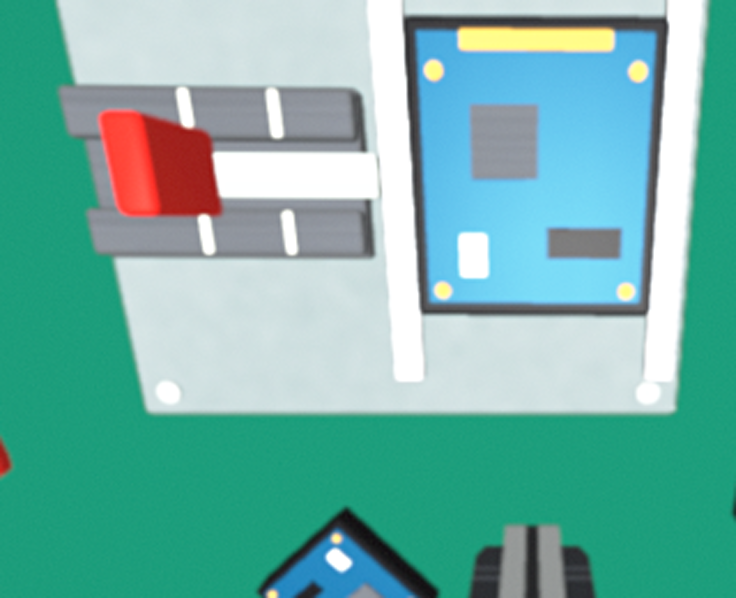

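```bash
python3 -c "
from h import *
z=lambda p:(np.array(p,float)+.5)/2.3-.5+[20,0]
for i in range(3):
  m=np.array(cams.camera_model('wrist')['cam_to_world']);print(D.inv().apply(m[:3,3]-O).round(4),(D.inv()*R.from_matrix(m[:3,:3])).as_matrix().round(3).tolist())
f=lambda px,h: D.inv().apply(ray('wrist',z(px),h)-O).round(4).tolist()
print('dock near corners',f([(148,411),(676,411)],.018))
print('carrier top FL FR RR RL',f([(405,18),(666,18),(647,312),(423,312)],.044))
print('rail inner near ends',f([(424,380),(646,380)],.028))
print('paddle top',f([(130,162)],.088))
print('tip', f([(531,525)],.168))
W=ray('wrist',z([(148,411),(676,411)]),.018);d=W[0]-W[1];print(np.degrees(np.arctan2(-d[0],d[1])))
"
```

```text
[-0.0387 -0.0372  0.3105] [[0.003, -0.947, -0.321], [-1.0, -0.002, -0.003], [0.002, 0.321, -0.947]]
[-0.0387 -0.0372  0.3105] [[0.003, -0.947, -0.321], [-1.0, -0.002, -0.003], [0.002, 0.321, -0.947]]
[-0.0387 -0.0372  0.3105] [[0.003, -0.947, -0.321], [-1.0, -0.002, -0.003], [0.002, 0.321, -0.947]]
dock near corners [[-0.1283, 0.1486, 0.018], [-0.1277, -0.109, 0.018]]
carrier top FL FR RR RL [[0.0303, 0.0088, 0.044], [0.0306, -0.0868, 0.044], [-0.0759, -0.0869, 0.044], [-0.0762, 0.0082, 0.044]]
rail inner near ends [[-0.1098, 0.0121, 0.028], [-0.1096, -0.0914, 0.028]]
paddle top [[-0.0222, 0.0931, 0.088]]
tip [[-0.1125, -0.0375, 0.168]]
14.438290023553549
```

The views agree to about 4 mm. The finger's front side sits about 10 mm ahead of the TCP, and the carrier's rear face is at x ≈ -75 mm. I'll go down behind the carrier.

Emit:
{"api": "play_rows", "payload": {"linear": [[0, 3.5, 0], [0, 3.5, 0], [0, 3.0, 0], [0, 2.0, 0], [0, 1.0, 0]], "delta_rot": [[0, 0, 0], [0, 0, 0], [0, 0, 0], [0, 0, 0], [0, 0, 0]]}}

```text
t: 2.3
position: [0.4774, -0.0336, 0.0464]
eef_rot: [-0.089, 0.081, -0.699, 0.705]
contact_force: [0.7, 0.1, 0.4]
gripper_width: 0.003
```

```bash
python3 -c "
from h import *
show([-.10,-.037,.036],RT)"
```

```text
t 2.3 p [ 0.4774 -0.0336  0.0464] loc [-0.1207 -0.0469  0.0464] F [0.7 0.1 0.4] grip 0.003
axes in dock frame
 [[-1.     0.011 -0.009]
 [ 0.008 -0.01  -1.   ]
 [-0.011 -1.     0.009]]
lin cm in tool [-2.05  1.06 -1.01]
rot units [-0.09 -0.08 -0.11]
```

Emit:
{"api": "play_rows", "payload": {"linear": [[0, 0.5, -1.0], [0, 0.4, 0], [-0.5, 0, 0], [-0.5, 0, 0], [-0.5, 0, 0]], "delta_rot": [[-0.09, -0.08, -0.11], [0, 0, 0], [0, 0, 0], [0, 0, 0], [0, 0, 0]]}}

```text
t: 2.8
position: [0.4914, -0.0219, 0.0391]
eef_rot: [-0.087, 0.086, -0.701, 0.702]
contact_force: [0.6, 0.3, 0.3]
gripper_width: 0.002
```

```bash
python3 -c "
from h import *
show([-.085,-.037,.036],RT)"
```

```text
t 2.8 p [ 0.4914 -0.0219  0.0391] loc [-0.1042 -0.039   0.0391] F [0.6 0.3 0.3] grip 0.002
axes in dock frame
 [[-1.     0.001 -0.003]
 [ 0.003 -0.001 -1.   ]
 [-0.001 -1.     0.001]]
lin cm in tool [-1.92  0.31 -0.21]
rot units [-0.01 -0.03 -0.01]
```

Emit:
{"api": "play_rows", "payload": {"linear": [[-0.8, 0.2, -0.1], [-0.8, 0, 0], [-0.8, 0, 0], [-0.8, 0, 0], [-0.8, 0, 0]], "delta_rot": [[0, 0, 0], [0, 0, 0], [0, 0, 0], [0, 0, 0], [0, 0, 0]]}}

```text
t: 3.3
position: [0.5296, -0.0117, 0.0374]
eef_rot: [-0.084, 0.089, -0.701, 0.703]
contact_force: [-6.2, -0.6, 6.0]
gripper_width: -0.003
```

```bash
python3 -c "
from h import *
show([-.02,-.037,.036],RT)
cv2.imwrite('pics/wrist3.png',cams.capture('wrist')[:,:,::-1])"
```

```text
t 3.3 p [ 0.5296 -0.0117  0.0374] loc [-0.0647 -0.0385  0.0374] F [-6.2 -0.6  6. ] grip -0.003
axes in dock frame
 [[-1.    -0.007 -0.004]
 [ 0.004 -0.002 -1.   ]
 [ 0.007 -1.     0.002]]
lin cm in tool [-4.47  0.1  -0.17]
rot units [-0.02 -0.04  0.07]
```

View pics/wrist3.png

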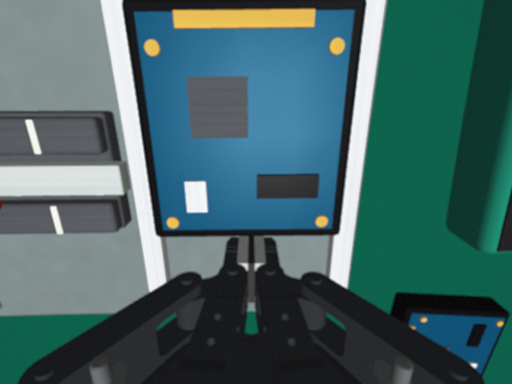

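The wrist view shows the fingertips at (251,240), touching the middle of the carrier's rear edge (row 235). The carrier is square in the channel and the push force is about 6 N. I'll keep pushing.

Emit:
{"api": "play_rows", "payload": {"linear": [[-0.7, 0, -0.1], [-0.7, 0, 0], [-0.7, 0, 0], [-0.7, 0, 0], [-0.7, 0, 0]], "delta_rot": [[0, 0, 0], [0, 0, 0], [0, 0, 0], [0, 0, 0], [0, 0, 0]]}}

```text
t: 3.85
position: [0.5597, -0.0035, 0.0358]
eef_rot: [-0.079, 0.094, -0.7, 0.704]
contact_force: [-5.5, -1.1, 5.5]
gripper_width: 0.002
```

```bash
python3 -c "
from h import *
show([-.02,-.037,.036],RT)"
```

```text
t 3.85 p [ 0.5597 -0.0035  0.0358] loc [-0.0335 -0.038   0.0358] F [-5.5 -1.1  5.5] grip 0.002
axes in dock frame
 [[-1.    -0.021 -0.005]
 [ 0.005 -0.003 -1.   ]
 [ 0.021 -1.     0.003]]
lin cm in tool [-1.35 -0.05 -0.1 ]
rot units [-0.03 -0.05  0.2 ]
```

Emit:
{"api": "play_rows", "payload": {"linear": [[-0.5, 0, 0], [-0.4, 0, 0], [-0.4, 0, 0], [-0.4, 0, 0], [-0.4, 0, 0]], "delta_rot": [[0, 0, 0.2], [0, 0, 0], [0, 0, 0], [0, 0, 0], [0, 0, 0]]}}

```text
t: 4.35
position: [0.5725, -0.0003, 0.0341]
eef_rot: [-0.081, 0.091, -0.7, 0.704]
contact_force: [-19.8, -3.9, 14.4]
gripper_width: 0.001
```

```bash
python3 -c "
from h import *
show([-.02,-.037,.036],RT)
cv2.imwrite('pics/wrist4.png',cams.capture('wrist')[:,:,::-1])"
```

```text
t 4.35 p [ 5.725e-01 -3.000e-04  3.410e-02] loc [-0.0204 -0.038   0.0341] F [-19.8  -3.9  14.4] grip 0.001
axes in dock frame
 [[-1.    -0.015 -0.006]
 [ 0.006 -0.003 -1.   ]
 [ 0.015 -1.     0.003]]
lin cm in tool [-0.03 -0.19 -0.1 ]
rot units [-0.03 -0.05  0.15]
```

View pics/wrist4.png

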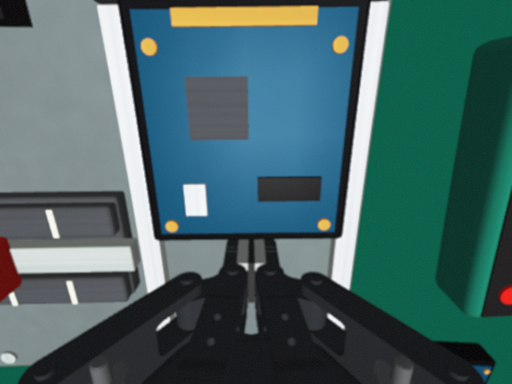

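The force rose to 20 N and motion stopped at TCP x = -20 mm, which is where the carrier should meet the fence. I'll back away and check.

Emit:
{"api": "play_rows", "payload": {"linear": [[1.0, 0, 0], [1.5, 0, 0], [0.5, -3, 0], [0, -4, 0], [0, -4, 0]], "delta_rot": [[0, 0, 0.1], [0, 0, 0], [0, 0, 0], [0, 0, 0], [0, 0, 0]]}}

```text
t: 4.9
position: [0.5408, -0.0066, 0.1415]
eef_rot: [-0.084, 0.089, -0.701, 0.702]
contact_force: [0.9, -0.8, 0.3]
gripper_width: -0.004
```

Emit:
{"api": "play_rows", "payload": {"linear": [[3, 0, -1], [4, 0, -1], [3, 0, 0], [0, 0, 0], [0, 0, 0]], "delta_rot": [[0, 0, 0], [0, 0, 0], [0, 0, 0], [0, 0, 0], [0, 0, 0]]}}

```text
t: 5.4
position: [0.4445, -0.0101, 0.1489]
eef_rot: [-0.093, 0.08, -0.701, 0.703]
contact_force: [0.4, -0.3, 0.7]
gripper_width: -0.002
```

```bash
python3 -c "
from h import *
show([-.022,.155,.16],RT)
for n in ('top','wrist','scene'): cv2.imwrite('pics/%s5.png'%n,cams.capture(n)[:,:,::-1])
a=cv2.imread('pics/top5.png')[135:265,205:345];b=cv2.imread('pics/scene5.png')[140:260,180:330]
cv2.imwrite('pics/z5.png',np.hstack([cv2.resize(a,(390,362),interpolation=2),cv2.resize(b,(400,362),interpolation=2)]))
"
```

```text
t 5.4 p [ 0.4445 -0.0101  0.1489] loc [-0.1468 -0.016   0.1489] F [ 0.4 -0.3  0.7] grip -0.002
axes in dock frame
 [[-1.     0.018 -0.004]
 [ 0.004 -0.005 -1.   ]
 [-0.018 -1.     0.005]]
lin cm in tool [-12.42  -0.97 -17.14]
rot units [-0.05 -0.04 -0.17]
```

View pics/z5.png

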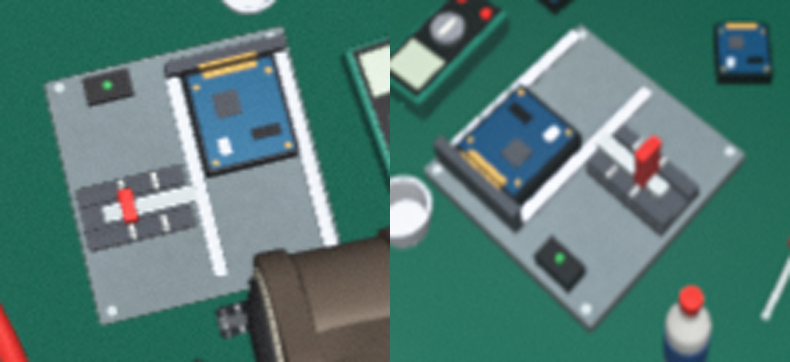

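View pics/wrist5.png

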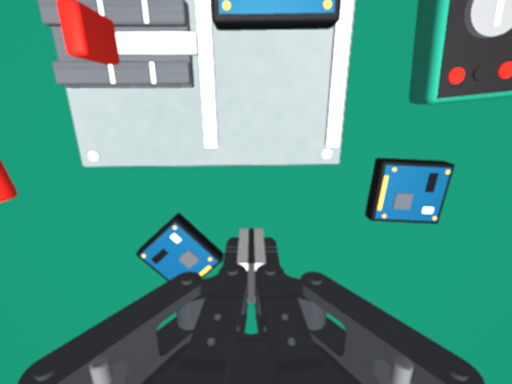

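Both outer views show the carrier's leading edge tight against the fence. In the zoomed top view (left) its rear edge runs from (212,175) to (298,155), and the paddle is at (127,203), not moved. I'll put numbers on that and then go to the +y side of the paddle.

```bash
python3 -c "
from h import *
z=lambda p:np.array(p,float)/2.786-.3+[205,135]
f=lambda px,h: D.inv().apply(ray('top',z(px),h)-O).round(4).tolist()
print('carrier top rear',f([(212,175),(298,155)],.044),'paddle',f([(127,204)],.088))
"
```

```text
carrier top rear [[-0.0112, 0.0076, 0.044], [-0.0119, -0.0823, 0.044]] paddle [[-0.0237, 0.0974, 0.088]]
```

Emit:
{"api": "play_rows", "payload": {"linear": [[-2.5, 0, -3.4], [-2.5, 0, -3.4], [-2.5, 0, -3.4], [-2.5, 0, -3.4], [-2.4, 0, -2.0]], "delta_rot": [[0, 0, 0], [0, 0, 0], [0, 0, 0], [0, 0, 0], [0, 0, 0]]}}

```text
t: 6.05
position: [0.5337, 0.1742, 0.1481]
eef_rot: [-0.089, 0.077, -0.702, 0.703]
contact_force: [0.6, -0.5, 0.5]
gripper_width: -0.0
```

```bash
python3 -c "
from h import *
cams.capture('top');cams.capture('top')
show([-.022,.142,.066],RT)
im=cams.capture('wrist');cv2.imwrite('pics/wrist6.png',im[:,:,::-1])
"
```

```text
t 6.15 p [0.5351 0.1759 0.148 ] loc [-0.0131  0.1419  0.148 ] F [-0.7 -0.2 -0.4] grip 0.0
axes in dock frame
 [[-1.     0.018 -0.012]
 [ 0.012 -0.002 -1.   ]
 [-0.018 -1.     0.002]]
lin cm in tool [ 1.04  8.18 -0.01]
rot units [-0.02 -0.12 -0.17]
```

View pics/wrist6.png

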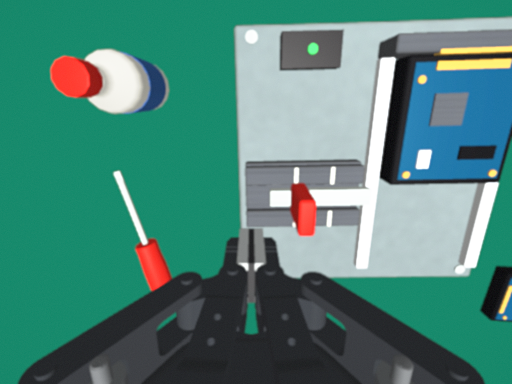

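The carrier's rear is at x ≈ -11.5 mm, against -10 expected at home, so it's home within the measurement error. In the wrist view the paddle top is at about (307,217), to the right of the fingertips at column 251, and the bottle and screwdriver are well to the left.

```bash
python3 -c "
from h import *
f=lambda px,h: D.inv().apply(ray('wrist',px,h)-O).round(4).tolist()
print('paddle',f([(307,217),(298,217)],.088),'bottle base',f([(152,90)],.03),'dock left corners',f([(237,26),(240,275)],.018))
print('tip',f([(238,240),(264,240)],.14))
"
```

```text
paddle [[-0.0226, 0.0946, 0.088], [-0.0225, 0.1017, 0.088]] bottle base [[0.0746, 0.2239, 0.03]] dock left corners [[0.1255, 0.1484, 0.018], [-0.1262, 0.1525, 0.018]]
tip [[-0.0131, 0.1465, 0.14], [-0.0134, 0.1311, 0.14]]
```

Emit:
{"api": "play_rows", "payload": {"linear": [[0.6, 0, 0], [0.4, 2, 0], [0, 2.5, 0], [0, 2.0, 0], [0, 1.0, 0]], "delta_rot": [[0, -0.12, -0.17], [0, 0, 0], [0, 0, 0], [0, 0, 0], [0, 0, 0]]}}

```text
t: 6.7
position: [0.5234, 0.1651, 0.0708]
eef_rot: [-0.085, 0.088, -0.7, 0.704]
contact_force: [-1.0, 0.8, 0.2]
gripper_width: -0.002
```

```bash
python3 -c "
from h import *
show([-.022,.142,.066],RT)
im=cams.capture('wrist');cv2.imwrite('pics/wrist7.png',im[:,:,::-1])
show()"
```

```text
t 6.7 p [0.5234 0.1651 0.0708] loc [-0.027   0.1344  0.0708] F [-1.   0.8  0.2] grip -0.002
axes in dock frame
 [[-1.    -0.005 -0.004]
 [ 0.004 -0.006 -1.   ]
 [ 0.005 -1.     0.006]]
lin cm in tool [-0.5   0.47 -0.77]
rot units [-0.06 -0.04  0.05]
t 6.75 p [0.5229 0.1648 0.0698] loc [-0.0276  0.1341  0.0698] F [-0.5 -1.4 -0.8] grip -0.0
axes in dock frame
 [[-1.    -0.007 -0.004]
 [ 0.004 -0.006 -1.   ]
 [ 0.007 -1.     0.006]]
```

View pics/wrist7.png

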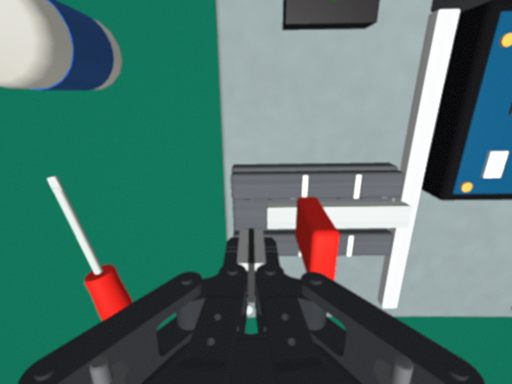

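The wrist view shows the paddle from (298,200) to (335,270), with the shut fingers to its left at columns 228–276. The fingers are 25 mm short of contact and the tip is above the bolt. I'll push towards -y.

Emit:
{"api": "play_rows", "payload": {"linear": [[-0.5, 0.2, 0.3], [0, 0, 0.8], [0, 0, 0.8], [0, 0, 0.8], [0, 0, 0.8]], "delta_rot": [[0, 0, 0], [0, 0, 0], [0, 0, 0], [0, 0, 0], [0, 0, 0]]}}

```text
t: 7.25
position: [0.5378, 0.1307, 0.0702]
eef_rot: [-0.085, 0.088, -0.7, 0.703]
contact_force: [-4.6, 13.9, -6.6]
gripper_width: 0.001
```

```bash
python3 -c "
from h import *
show([-.022,.042,.068],RT)"
```

```text
t 7.25 p [0.5378 0.1307 0.0702] loc [-0.0216  0.0974  0.0702] F [-4.6 13.9 -6.6] grip 0.001
axes in dock frame
 [[-1.    -0.005 -0.004]
 [ 0.004 -0.004 -1.   ]
 [ 0.005 -1.     0.004]]
lin cm in tool [0.02 0.24 5.54]
rot units [-0.04 -0.04  0.04]
```

Emit:
{"api": "play_rows", "payload": {"linear": [[0, 0, 0.7], [0, 0, 0.7], [0, 0, 0.7], [0, 0, 0.7], [0, 0, 0.7]], "delta_rot": [[0, 0, 0], [0, 0, 0], [0, 0, 0], [0, 0, 0], [0, 0, 0]]}}

```text
t: 7.75
position: [0.5458, 0.0996, 0.071]
eef_rot: [0.087, -0.089, 0.703, -0.701]
contact_force: [0.4, 1.0, -1.2]
gripper_width: 0.001
```

```bash
python3 -c "
from h import *
show([-.022,.042,.068],RT)
im=cams.capture('wrist');cv2.imwrite('pics/wrist8.png',im[:,:,::-1])"
```

```text
t 7.75 p [0.5458 0.0996 0.071 ] loc [-0.0216  0.0653  0.071 ] F [ 0.4  1.  -1.2] grip 0.001
axes in dock frame
 [[-1.    -0.003  0.   ]
 [-0.     0.003 -1.   ]
 [ 0.003 -1.    -0.003]]
lin cm in tool [0.04 0.29 2.33]
rot units [0.03 0.   0.02]
```

View pics/wrist8.png

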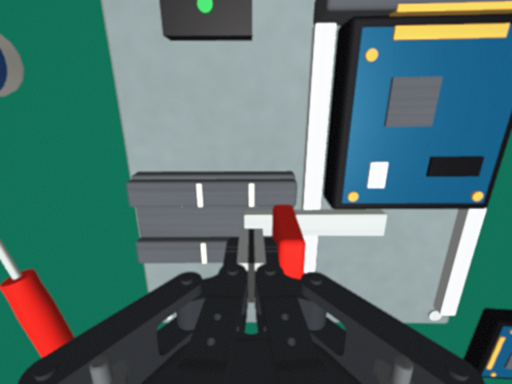

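The wrist view shows the finger's outer side at column 276 against the paddle, which spans columns 273–303. The bolt is already across the left rail, with its tip at (385,222), close behind the carrier at row 207. I'll push on to the second stop.

Emit:
{"api": "play_rows", "payload": {"linear": [[0, 0, 0.7], [0, 0, 0.7], [0, 0, 0.7], [0, 0, 0.6], [0, 0, 0.6]], "delta_rot": [[0, 0, 0], [0, 0, 0], [0, 0, 0], [0, 0, 0], [0, 0, 0]]}}

```text
t: 8.3
position: [0.5498, 0.0841, 0.0715]
eef_rot: [0.09, -0.094, 0.71, -0.692]
contact_force: [-7.3, 18.5, 0.4]
gripper_width: -0.002
```

```bash
python3 -c "
from h import *
show([-.022,.038,.068],RT)
im=cams.capture('wrist');cv2.imwrite('pics/wrist9.png',im[:,:,::-1])"
```

```text
t 8.3 p [0.5498 0.0841 0.0715] loc [-0.0215  0.0494  0.0715] F [-7.3 18.5  0.4] grip -0.002
axes in dock frame
 [[-1.    -0.002  0.011]
 [-0.011  0.026 -1.   ]
 [ 0.001 -1.    -0.026]]
lin cm in tool [0.06 0.32 1.14]
rot units [0.24 0.1  0.02]
```

View pics/wrist9.png

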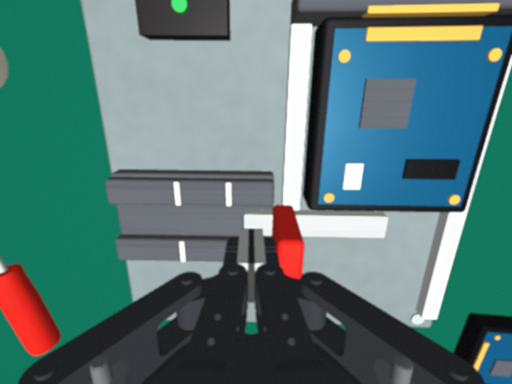

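It has stopped with 18.5 N on the tool. I'll measure where the bolt is relative to the rails in this same picture, to tell the 0.063 crest from the second stop.

```bash
python3 -c "
from h import *
f=lambda px,h: D.inv().apply(ray('wrist',px,h)-O).round(4).tolist()
print('bolt tip',f([(386,215),(386,236)],.040),'bolt tail',f([(244,213)],.040))
print('left rail edges',f([(285,200),(302,200)],.028),'right rail inner/outer end',f([(422,315),(436,315)],.028))
print('guide',f([(107,178),(273,172),(272,200)],.039),'marks',f([(177,193),(228,193)],.039))
print('dock left edge',f([(117,240),(96,120)],.018))
show()
for n in ('top','scene'): cv2.imwrite('pics/%s9.png'%n,cams.capture(n)[:,:,::-1])
a=cv2.imread('pics/top9.png')[135:265,205:345];b=cv2.imread('pics/scene9.png')[140:260,180:330]
cv2.imwrite('pics/z9.png',np.hstack([cv2.resize(a,(390,362),interpolation=2),cv2.resize(b,(400,362),interpolation=2)]))
"
```

```text
bolt tip [[-0.0126, -0.0394, 0.04], [-0.0281, -0.042, 0.04]] bolt tail [[-0.0134, 0.0542, 0.04]]
left rail edges [[-0.0082, 0.026, 0.028], [-0.008, 0.0141, 0.028]] right rail inner/outer end [[-0.1047, -0.0881, 0.028], [-0.1041, -0.0989, 0.028]]
guide [[0.009, 0.1434, 0.039], [0.0152, 0.0359, 0.039], [-0.0041, 0.0358, 0.039]] marks [[-0.0004, 0.0986, 0.039], [0.0003, 0.0649, 0.039]]
dock left edge [[-0.0492, 0.156, 0.018], [0.0436, 0.1563, 0.018]]
t 8.35 p [0.5497 0.084  0.0715] loc [-0.0216  0.0493  0.0715] F [-6.5 21.3 -0.5] grip 0.0
axes in dock frame
 [[-1.    -0.002  0.011]
 [-0.011  0.026 -1.   ]
 [ 0.002 -1.    -0.026]]
```

View pics/z9.png

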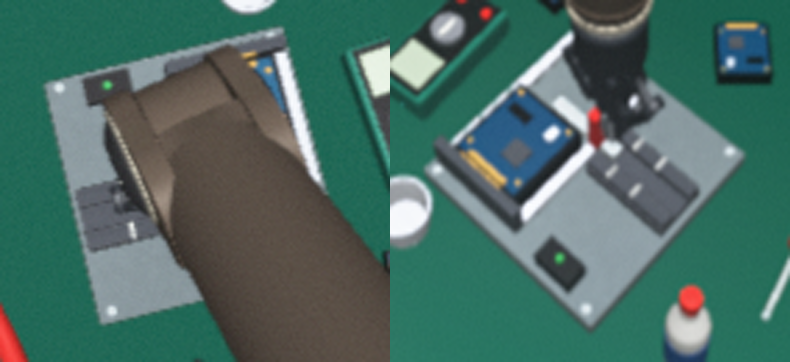

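The tip is at y = -40 mm, which is the second stop (-33 would be the crest). In the same picture the guide edge (36 mm) and the marks (99 and 65 mm) agree with the known geometry. The scene view shows the bolt across behind the carrier. I'll retreat to +y and then up and away.

Emit:
{"api": "play_rows", "payload": {"linear": [[0, 0, -1.0], [0, 0, -2], [0, -2, -2], [0, -4, 0], [0, -4, 0]], "delta_rot": [[0.2, 0.1, 0], [0, 0, 0], [0, 0, 0], [0, 0, 0], [0, 0, 0]]}}

```text
t: 8.95
position: [0.5347, 0.1304, 0.1699]
eef_rot: [-0.084, 0.092, -0.702, 0.702]
contact_force: [1.4, -0.5, -0.4]
gripper_width: 0.002
```

Emit:
{"api": "play_rows", "payload": {"linear": [[4, -2, 0], [4, -1, 0], [4, 0, 0], [4, 0, 0], [2, 0, 0]], "delta_rot": [[0, 0, 0], [0, 0, 0], [0, 0, 0], [0, 0, 0], [0, 0, 0]]}}

```text
t: 9.45
position: [0.3622, 0.0823, 0.2085]
eef_rot: [-0.087, 0.085, -0.701, 0.703]
contact_force: [1.0, 0.4, -0.3]
gripper_width: 0.001
```

Emit:
{"api": "play_rows", "payload": {"linear": [[0, 0, 0], [0, 0, 0], [0, 0, 0], [0, 0, 0], [0, 0, 0]], "delta_rot": [[0, 0, 0], [0, 0, 0], [0, 0, 0], [0, 0, 0], [0, 0, 0]]}}

```text
t: 9.95
position: [0.3642, 0.0801, 0.21]
eef_rot: [-0.087, 0.082, -0.7, 0.704]
contact_force: [-0.5, 0.5, 0.4]
gripper_width: 0.003
```

```bash
python3 -c "
from h import *
show()
for n in ('top','scene'): cv2.imwrite('pics/%s10.png'%n,cams.capture(n)[:,:,::-1])
a=cv2.imread('pics/top10.png')[135:265,205:345];b=cv2.imread('pics/scene10.png')[140:260,180:330]
cv2.imwrite('pics/z10.png',np.hstack([cv2.resize(a,(390,362),interpolation=2),cv2.resize(b,(400,362),interpolation=2)]))
cv2.imwrite('pics/f10.png',np.hstack([cv2.imread('pics/top10.png'),cv2.imread('pics/scene10.png')])[:,::1][80:300,0:780])
"
```

```text
t 9.95 p [0.3642 0.0801 0.21  ] loc [-0.2024  0.0913  0.21  ] F [-0.5  0.5  0.4] grip 0.003
axes in dock frame
 [[-1.     0.007 -0.01 ]
 [ 0.01  -0.006 -1.   ]
 [-0.007 -1.     0.006]]
```

View pics/z10.png

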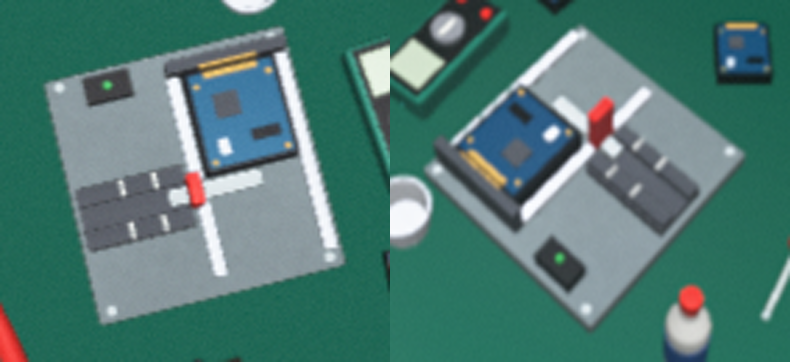

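View pics/top10.png

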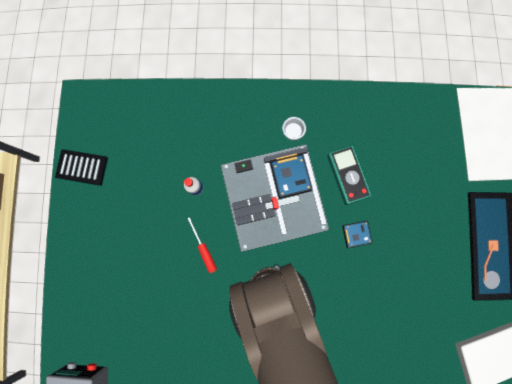

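The top view shows the carrier tight to the fence and the bolt lying across behind it, with the paddle at (195,188) and the bolt tip at (262,178) in the zoom. The meter, bottle, screwdriver and tin are where they were. One last measurement, then I'll hand in.

```bash
python3 -c "
from h import *
z=lambda p:np.array(p,float)/2.786-.3+[205,135]
f=lambda px,h: D.inv().apply(ray('top',z(px),h)-O).round(4).tolist()
print('carrier rear',f([(212,175),(298,155)],.044),'paddle',f([(195,186)],.088),'bolt tip',f([(262,178)],.04))
a=cv2.imread('pics/top0.png').astype(int);b=cv2.imread('pics/top10.png').astype(int)
d=abs(a-b).max(2)
for n,(x,y) in dict(meter=(350,175),flux=(192,185),driver=(203,248),tin=(293,129)).items(): print(n,(d[y-12:y+12,x-12:x+12]>40).sum())
r.job_done()
"
```

```text
carrier rear [[-0.0112, 0.0076, 0.044], [-0.0119, -0.0823, 0.044]] paddle [[-0.0221, 0.0294, 0.088]] bolt tip [[-0.0257, -0.0414, 0.04]]
meter 0
flux 0
driver 0
tin 0
the job is handed in; nothing more can be done
```

The carrier is home against the fence and the lock lever is at its second stop, with the bolt across behind the carrier. I handed the job in about 10 s into the 45 s allowed; the hand-in gives no verdict.

I pushed the carrier with shut fingers until the force rose to about 20 N. Then I pushed the paddle from its +y side with the outside of a finger until it stopped at about 20 N, and drew the hand clear.

| Check | Measured | Expected |
|---|---|---|
| Carrier rear face, x | -11 to -12 mm | -10 mm when home |
| Paddle, y | 29 mm | 30 mm at the second stop |
| Bolt tip, y | -41 mm | -40 mm at the second stop |

- **Bystanders:** the meter, bottle, screwdriver and tin show no change between the first and last top pictures.
- **Hand:** it was clear of everything, with only noise-level force readings.
- **Disagreements:** the cameras differed by up to about 5 mm on where the dock is. One early wrist picture, taken while the arm was still settling, was about 9 mm off, so I retook it.

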